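# Switch on the polishing dust extraction at a watchmaker's bench

## Robot

A 7-joint arm with a two-finger parallel gripper is mounted at the origin on the work surface. World frame = base frame: x ahead of the robot, y to its left, z up, the work surface at z = 0. Lengths are in m, angles in degrees, forces in N, time in s.
With the tool pointing down it reaches from about 0.425 to 0.875 m from the base axis. Payload 9.9 kg.
Tool frame: the origin (TCP) lies between the finger pads; the fingertips stand 11 mm ahead of it and the grasp point (between the pads) lies 8 mm behind it (robot.tip_extent is the distance from the TCP to the fingertips, in m); x points along the fingers, y is the direction in which the jaws open and shut, and the axes are right-handed (so a half turn about x gives the same grasp; the last joint's range is limited). The gripper opens to 85 mm and grips with 20 to 120 N. Pads are 22 mm wide; open, the fingers measure 114 mm over their backs; the gripper's body (76 mm by 85 mm) begins 54 mm behind the grasp point. The pads swing forward as they close: fully open they stand 13 mm farther back than shut.
Start: joints at [58.51, 32.985, 1.427, 82.34, -0.859, 64.687, -3.237], TCP at [0.303, -0.603, 0.242] pointing down, gripper open.
Joint ranges: [-157.87, 157.87], [-19.46, 123.44], [-87.15, 90], [11.01, 140.99], [-62.26, 242.26], [9.8, 113.94], [-161.44, 161.44]. Speed limits (degrees/s): [127.2, 127.2, 172.46, 172.46, 180, 180, 180].

## Interface

Orientations are given as a 3x3 rotation matrix whose columns are the frame's x, y, z axes.
In Python, from bench import robot gives the robot as it stands.
- The arm moves only by the shell command python3 -m creep 'ROWS' [OPENING] [FORCE]. ROWS is JSON, a list that holds one entry, the list of rows, each a list of 4 numbers: the shift along the world's x, y, z in m, then the turn about the world's z in degrees. A call has 1 to 12 rows; each row is the pose to reach, as a shift and turn from the pose commanded when the call began; what a row does not reach only later rows make up. A row lasts 1/10 s, in which the tool goes at most 50 mm and 8.59 degrees, less where a joint would pass 70% of its speed; a pose out of reach is approached as far as the arm can. A call with a gripper value outside its range is refused whole. OPENING is the opening, from -1 (shut) to 1 (fully open), set as the call begins (- or left out, the last holds). The fingers move at their own pace and stop on an object; FORCE is the grip in N (left out, the last holds). Time passes only in rows, so rows that repeat a pose let the fingers close. It gives the time, the measured TCP pose, the force and the opening at its end, in the units of the state.
- robot.get_obs(): the state, without advancing time (a new reading comes with each control period).
- robot.get_image(name): name is "scene" or "side" or "wrist"; returns a dict with "image" (420x560x3 uint8, blue, green, red), "depth" (420x560 float32, m along the optical axis (not along the pixel's ray), 0 where there is no reading), "camera_matrix" (3x3 intrinsics, pixels), "R" (3x3) and "t" (3): a world point X has camera coordinates R X + t. Camera axes: x right, y down, z forward; pixel columns grow to the right and rows downward; lengths in m; the calibration is good to about 2 mm. A picture is of the moment at which its call begins.
- robot.close_job(): hands the job in, once; it reports no verdict.
The state is a dict: "time": time; "joint_positions": joint angles; "qd": joint speeds; "joint_efforts": joint torques, N m; "eef_pos": TCP position; "tool_rot": TCP orientation; "ft_force": force on the tool from outside, world axes, zero at the start; "moment": the same for the moment, N m; "gripper_width": finger opening in m.
Only numpy, scipy, OpenCV 4.12 (cv2) and the standard library are available. Lean on these libraries where they do the work, as an engineer would, in place of code of your own. Each camera call takes 0.05 s, during which the arm holds its last target.

## Task

A watch case is about to be polished, so switch on the dust extraction: throw the blue-handled bench switch fully over to its green-marked side, so that it stays on by itself. Leave the red-handled switch off and the yellow-handled switch on, as they are.

Things in the scene. Friction and masses are not known exactly. Their poses are not given: they have to be found in the camera images.
- extraction_bar (a point): Centre of the blue crossbar, 16 mm thick, 72 mm long, on two flat arms 60 mm apart. It is 80 mm from a level hinge that lies 50 mm up over the middle of a fixed grey box (100 mm in the swing direction, 80 wide, 45 high). Axes move with the handle: y along the bar; when off, z is up and x is level, from the box's white-marked end to its green one, yawed up to 69 degrees from world x either way.
- extraction (a joint): Blue handle's angle: 0 = off, leaning 30 degrees to the white mark; 1.05 = on, 30 degrees to the green mark; stops at both. A spring snaps it to the nearer stop from either side of upright (0.525). The bar leaves off at about 4 N, easing towards upright. Bar centre: 119 mm above the bench at both stops, 130 when upright; it travels 80 mm from off to on, upright at 40.
- spindle (a joint): Red handle's angle (polishing spindle), on a like switch: starts and stays off, 0; on would be 1.05. The three switches stand 0.2 m or more apart in any order and yaw, told apart by the bar's colour: blue, red, yellow.
- lamp (a joint): Yellow handle's angle (bench lamp), on a like switch: starts and stays on, 1.05; off would be 0.

How it is judged:
By the outcome, as a careful person would: the job done as asked, in the order asked, and still so for the second after the job is handed in, with the robot touching nothing.
It also fails if it takes over 35 s, if anything falls off the work surface, if the arm or the gripper's body presses on something with over 40 N, if the wrist force passes 120 N, or if a joint passes its speed limit or range.

## Working session

There is one attempt and no reset: what is moved stays moved. The work goes in short steps, Python scripts to look and compute and a shell command to move; the robot and the scene stay as the last step left them, time stands still between calls to the robot, and variables do not carry over. Pictures are saved under pics/ and viewed, and the job is handed in when it is done.

```bash
mkdir -p pics; ls; python3 - <<'E'
from bench import robot
import cv2,numpy as np
o=robot.get_obs()
print(o['time'],o['eef_pos'],o['tool_rot'],o['gripper_width'],o['ft_force'])
for n in("scene","side"):
    d=robot.get_image(n);cv2.imwrite(f'pics/{n}0.png',d['image']);np.savez(f'{n}0.npz',**d)
    print(n,d['R'],d['t'],d['camera_matrix'])
E
```

```text
pics
0.0 [ 0.30296124 -0.60270299  0.24144458] [[-8.28644712e-04  4.49166396e-01 -8.93447739e-01]
 [ 1.40280113e-03 -8.93446644e-01 -4.49167147e-01]
 [-9.99998673e-01 -1.62552948e-03  1.10258707e-04]] 0.08577456246306665 [-0.47342023  0.4908742   0.15741128]
scene [[ 0.8685602   0.49543404 -0.01217785]
 [ 0.27144829 -0.49615558 -0.82470932]
 [-0.41463118  0.71300403 -0.56542571]] [-0.44100632 -0.03668031  1.23399814] [[490.51413399   0.         275.69844497]
 [  0.         490.51413399 211.51853805]
 [  0.           0.           1.        ]]
side [[ 0.80126525 -0.59825443  0.00810181]
 [-0.33034607 -0.45365416 -0.82768918]
 [ 0.49884413  0.66052217 -0.56112832]] [-0.43678258  0.26800116  0.59394049] [[400.73004247   0.         285.32307405]
 [  0.         400.73004247 208.26442235]
 [  0.           0.           1.        ]]
```

View pics/scene0.png

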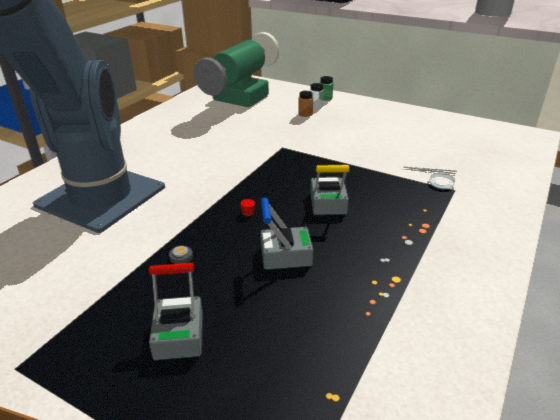

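View pics/side0.png

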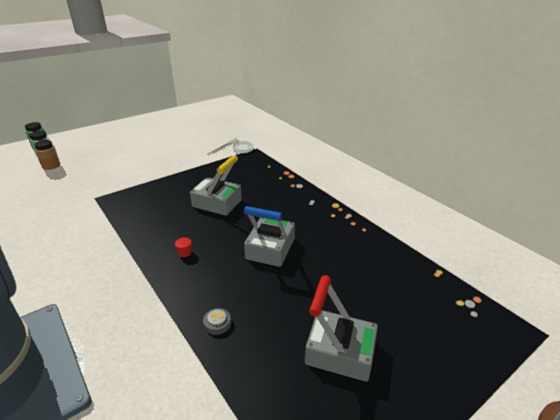

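The scene view shows the blue bar at about (267,210), leaning to the white mark at (268,240), with the green mark at (305,238). The side view shows the bar at about (263,213). The red handle is off and the yellow one is on.

```bash
cat > h.py <<'E'
import cv2,numpy as np
def ray(d,u,v):
    R=d['R'];t=d['t'];K=d['camera_matrix']
    return -R.T@t, R.T@np.linalg.inv(K)@np.array([u,v,1.])
def plane(d,u,v,z):
    c,r=ray(d,u,v);return c+r*(z-c[2])/r[2]
def mask(d,col):
    h=cv2.cvtColor(d['image'],cv2.COLOR_BGR2HSV)
    lo,hi={'blue':((105,150,60),(128,255,255)),'yellow':((22,170,90),(32,255,255)),'red':((0,200,90),(6,255,255)),'green':((55,150,60),(75,255,255)),'white':((0,0,190),(180,40,255))}[col]
    return cv2.inRange(h,lo,hi)
def blobs(d,col,box,amin=25):
    m=mask(d,col);z=np.zeros_like(m);x0,y0,x1,y1=box;z[y0:y1,x0:x1]=m[y0:y1,x0:x1]
    n,l,s,c=cv2.connectedComponentsWithStats(z)
    return [(l==i,s[i],c[i]) for i in range(1,n) if s[i][4]>=amin]
def ends(b):
    p=np.argwhere(b[0])[:,::-1].astype(float);c=p.mean(0)
    w,v=np.linalg.eigh(np.cov((p-c).T));s=(p-c)@v[:,1]
    return c,c+v[:,1]*s.min(),c+v[:,1]*s.max()
E
python3 - <<'E'
from h import *
np.set_printoptions(precision=4,suppress=True)
boxes={'scene':(140,150,360,360),'side':(180,140,390,390)}
for n in boxes:
    d=dict(np.load(n+'0.npz'))
    for col,z in(('blue',.119),('red',.119),('yellow',.119),('green',.045),('white',.045)):
        for b in blobs(d,col,boxes[n]):
            c,a,e=ends(b)
            print(n,col,b[1],c,plane(d,*c,z)[:2],plane(d,*a,z)[:2],plane(d,*e,z)[:2])
E
```

```text
scene blue [261 197  11  27 212] [265.4481 210.1179] [ 0.4863 -0.0001] [0.4586 0.0395] [ 0.5114 -0.0362]
scene red [240 199  15  17 186] [247.2688 206.2957] [ 0.4476 -0.0059] [0.4326 0.0168] [ 0.4645 -0.0314]
scene red [149 263  45  12 387] [170.9742 268.2946] [ 0.4355 -0.2259] [ 0.4657 -0.2045] [ 0.4057 -0.2471]
scene yellow [316 164  34   9 239] [332.1715 168.0377] [0.5321 0.2159] [0.5646 0.2352] [0.5008 0.1974]
scene green [320 194  21   4  69] [330.9275 195.7681] [0.5328 0.2167] [0.5508 0.228 ] [0.5112 0.2032]
scene green [300 230  10  15  99] [304.202  237.2323] [0.5503 0.0453] [0.5357 0.065 ] [0.5648 0.0258]
scene green [159 330  30  10 219] [173.3653 334.4932] [ 0.4815 -0.2905] [ 0.5011 -0.2763] [ 0.4623 -0.3043]
scene white [ 140  150  138  114 7470] [187.9317 187.67  ] [0.2167 0.0854] [0.2136 0.4412] [ 0.2186 -0.1397]
scene white [296 150  64  16 545] [337.4807 155.0055] [0.4646 0.4091] [0.5231 0.4221] [0.353  0.3842]
scene white [319 178  19   3  57] [328. 179.] [0.4949 0.2831] [0.4755 0.2725] [0.5142 0.2936]
scene white [263 232   8   7  39] [266.3077 234.7692] [0.4774 0.0
[... 1114 characters left out ...]
71] [334.9828 174.8465] [0.7966 0.1208] [ 0.8038 -0.0904] [0.7828 0.5302]
side white [235 145  14   5  52] [242.1731 147.    ] [0.6884 0.4049] [0.703 0.396] [0.6705 0.4157]
side white [195 180  15  10  63] [201.7302 184.4127] [0.4936 0.2804] [0.5173 0.2921] [0.4718 0.2696]
side white [252 238  10   7  41] [256.2439 241.2439] [0.4795 0.0116] [0.4844 0.0004] [0.4757 0.02  ]
side white [265 241  12   7  52] [270.5385 243.7115] [ 0.4984 -0.0121] [ 0.5037 -0.0214] [ 0.4919 -0.0007]
side white [311 320  13  22 175] [317.2    332.1714] [ 0.4319 -0.2347] [ 0.4495 -0.2183] [ 0.4197 -0.246 ]
side white [ 180  333   37   57 1100] [192.1064 370.1045] [ 0.2447 -0.1791] [ 0.2522 -0.1082] [ 0.2402 -0.2221]
```

Two views agree: the bar centre is at about (0.487, 0.000, 0.119) and the bar lies at about −53.7° in yaw. The swing runs along about (0.806, 0.592), and the white-to-green mark line confirms it. I'll push from the white side with the fingers shut, starting with a move high above the bench to behind the bar.

```bash
python3 -m creep '[[[0.012,0.048,0,2],[0.024,0.096,0,4],[0.036,0.144,0,6],[0.048,0.192,0,8],[0.060,0.240,0,9.6],[0.072,0.288,0,9.6],[0.084,0.336,0,9.6],[0.096,0.384,0,9.6],[0.108,0.432,0,9.6],[0.120,0.480,0,9.6],[0.132,0.528,0,9.6],[0.148,0.574,0,9.6]]]' -1 40
```

```text
time: 1.3
eef_pos: [0.4508, -0.0271, 0.2423]
tool_rot: [[-0.0, 0.592, -0.806], [-0.0, -0.806, -0.592], [-1.0, 0.0, 0.0]]
ft_force: [1.7, -0.5, -0.4]
gripper_width: -0.0001
```

```bash
python3 -m creep '[[[0,0,-0.03,0],[0,0,-0.06,0],[0,0,-0.09,0],[0,0,-0.110,0],[0,0,-0.126,0],[0,0,-0.126,0]]]'
python3 - <<'E'
from h import *
from bench import robot
for n in("scene","side"):
    d=robot.get_image(n)
    i=d['image'];c=i[150:300,180:380] if n=="scene" else i[130:280,180:380]
    cv2.imwrite(f'pics/{n}1.png',cv2.resize(c,None,fx=3,fy=3))
print(robot.get_obs()['ft_force'])
E
```

```text
time: 1.9
eef_pos: [0.4498, -0.0291, 0.1145]
tool_rot: [[-0.004, 0.592, -0.806], [0.0, -0.806, -0.592], [-1.0, -0.002, 0.003]]
ft_force: [-1.4, 0.4, 1.2]
gripper_width: 0.0004
[ 0.06416075 -0.0926587   0.81124135]
```

View pics/scene1.png

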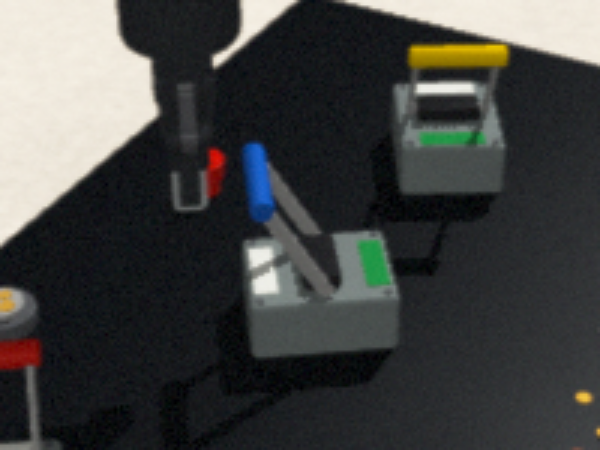

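View pics/side1.png

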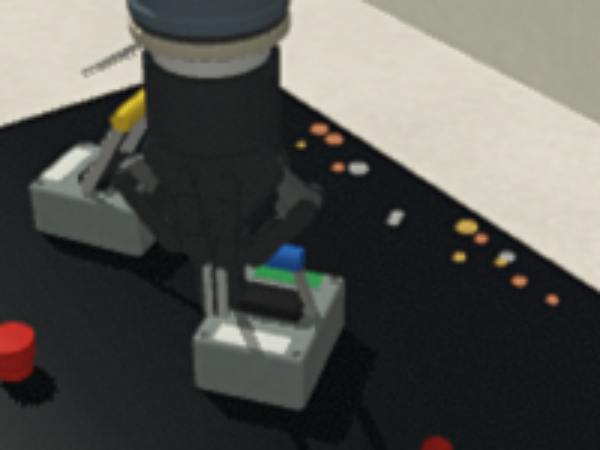

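The fingers are shut on the white side of the bar, with the tip at about (243,218) in the full scene view. They are roughly central between the arms. Next I push along the swing.

```bash
python3 -m creep '[[[0.008,0.006,0,0],[0.016,0.012,0,0],[0.022,0.016,0,0],[0.028,0.021,0,0],[0.034,0.025,0,0],[0.040,0.030,0,0],[0.046,0.034,0,0],[0.052,0.038,0,0],[0.058,0.043,0,0],[0.064,0.047,0,0],[0.069,0.051,0,0],[0.069,0.051,0,0]]]'
python3 - <<'E'
from h import *
from bench import robot
for n in("scene","side"):
    d=robot.get_image(n)
    i=d['image'];c=i[150:300,180:380] if n=="scene" else i[130:280,180:380]
    cv2.imwrite(f'pics/{n}2.png',cv2.resize(c,None,fx=3,fy=3))
print(robot.get_obs()['ft_force'])
E
```

```text
time: 3.2
eef_pos: [0.521, 0.0228, 0.1162]
tool_rot: [[0.001, 0.593, -0.806], [0.001, -0.806, -0.593], [-1.0, -0.0, -0.001]]
ft_force: [-0.1, -0.0, 0.0]
gripper_width: 0.0001
[-0.45613865  0.17470702  0.3931152 ]
```

View pics/scene2.png

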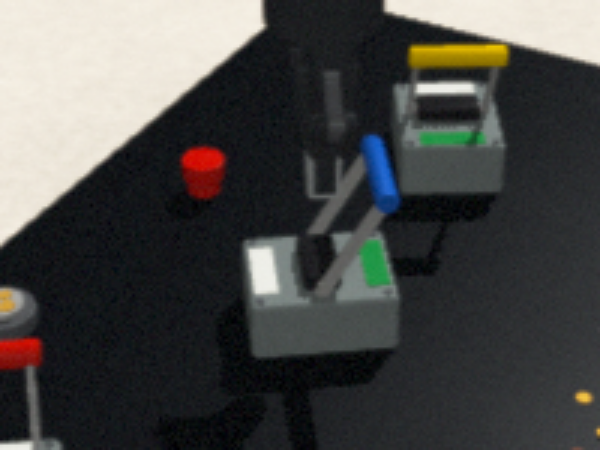

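The handle has snapped over: the bar (crop (380,172)) now leans to the green mark, and the wrist force is about zero. I'll retreat straight up and away, then check.

```bash
python3 -m creep '[[[-0.008,-0.006,0.01,0],[-0.016,-0.012,0.04,0],[-0.016,-0.012,0.08,0],[-0.016,-0.012,0.12,0],[-0.03,-0.045,0.15,0],[-0.03,-0.09,0.16,0],[-0.03,-0.13,0.16,0],[-0.03,-0.13,0.16,0],[-0.03,-0.13,0.16,0]]]'
python3 - <<'E'
from h import *
from bench import robot
np.set_printoptions(precision=4,suppress=True)
boxes={'scene':(140,150,360,360),'side':(180,140,390,390)}
for n in("scene","side"):
    d=robot.get_image(n);cv2.imwrite(f'pics/{n}3.png',d['image'])
    for col in('blue','red','yellow'):
        for b in blobs(d,col,boxes[n]):
            c,a,e=ends(b); print(n,col,b[1],plane(d,*c,.119)[:2])
print(robot.get_obs()['ft_force'])
E
```

```text
time: 4.2
eef_pos: [0.489, -0.1093, 0.2767]
tool_rot: [[-0.0, 0.589, -0.808], [-0.0, -0.808, -0.589], [-1.0, 0.0, 0.0]]
ft_force: [-0.2, -0.1, 0.2]
gripper_width: 0.0003
scene blue [300 194  14  27 221] [0.5526 0.0469]
scene red [240 199  15  17 177] [ 0.4473 -0.0055]
scene red [149 263  45  12 392] [ 0.4353 -0.2262]
scene yellow [316 164  34   9 241] [0.5322 0.2161]
side blue [258 185  36  14 295] [0.5539 0.0468]
side red [180 238  11  19 147] [ 0.324  -0.0104]
side red [310 275  21  41 422] [ 0.4362 -0.2291]
side yellow [217 156  21  18 157] [0.5334 0.2142]
[0.2268 0.1246 0.0492]
```

View pics/scene3.png

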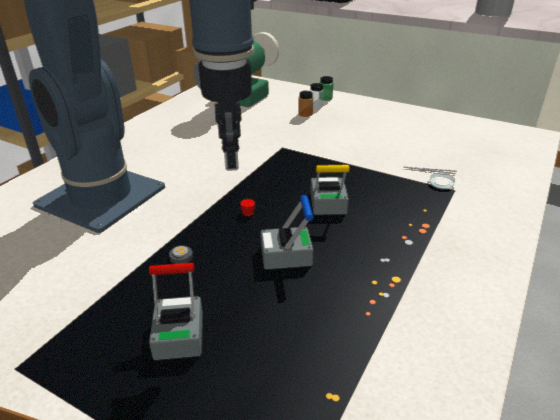

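View pics/side3.png

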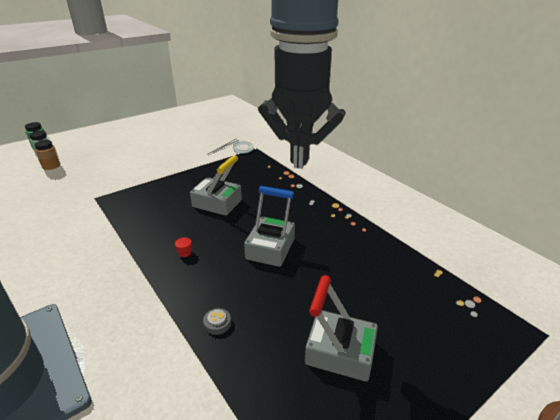

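The blue bar is now at (307,208) in the scene view. It moved (0.066, 0.047) m, about 81 mm, which puts it at the on stop. Red and yellow haven't moved, and the robot is clear.

```bash
python3 -c "
from bench import robot
print(robot.close_job())"
```

```text
the job is handed in; nothing more can be done
None
```

The dust extraction is on. I pushed the blue bar from its white side with the fingers shut until the spring snapped it to the green side, then backed the arm clear and handed the job in at about 4.3 s.

In the last check, both camera views put the blue bar about 81 mm from where it started, against the expected 80 mm, so it is at its on stop. It stayed there with nothing touching it, and the wrist force read about 0 N. The red (off) and yellow (on) bars were within 1 mm of where they started. No check failed or disagreed.

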